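# Unbolt the small sample chest

### The arm

A 6-joint arm with a two-finger parallel gripper is mounted at the origin on the work surface. World frame = base frame: x ahead of the robot, y to its left, z up, the work surface at z = 0. Lengths are in m, angles in rad, forces in N, time in s.
With the tool pointing down it reaches from about 0.35 to 0.725 m from the base axis. Payload 6 kg.
Tool frame: the origin (TCP) lies midway between the tips of the shut fingers; the grasp point (between the pads) lies 19 mm behind it (r.grasp_offset is the z of the grasp point in the tool frame, in m); z points along the fingers, y is the line along which they close (so a half turn about z gives the same grasp; the last joint's range is limited). The gripper opens to 85 mm and grips with 20 to 120 N. Pads are 22 mm wide; open, the fingers measure 114 mm over their backs; the gripper's body (76 mm by 85 mm) begins 54 mm behind the grasp point. The pads swing forward as they close: fully open they stand 13 mm farther back than shut.
Start: joints at [-0.86, 0.04, 0.085, 0, -1.615, -0.334], TCP at [0.221, -0.558, 0.231] pointing down, gripper open.
Joint ranges: [-2.56, 2.56], [-1.29, 2.01], [-1.08, 1.49], [-3.29, 1.98], [-2.81, -0.18], [-2.99, 2.99]. Speed limits (rad/s): [2.57, 2.57, 3.01, 3.14, 3.14, 3.14].

### API

Orientations are given as a unit quaternion [w, x, y, z].
In Python, from bench import r gives the robot as it stands.
- The arm moves only by the shell command python3 -m handwheel 'ROWS' [OPENING]. ROWS is JSON, a list of rows, each a list of 2 entries, a list of its own where there are three numbers: the shift along the tool's x, y, z as a fraction of full scale, then the turn, a rotation vector about the tool's x, y, z as a fraction of full scale. A call has exactly 10 rows; each row shifts and turns the commanded pose from where the row before left it, along the tool's axes as they then stand; what a row does not reach is not made up. Full scale, the value 1, is 750 mm for a shift and 120 degrees for a turn. A row lasts 1/12 s, in which the tool goes at most 41.7 mm and 7.16 degrees, less where a joint would pass 70% of its speed; a pose out of reach is approached as far as the arm can. A call with a number of a shift or a turn outside -1 to 1 is refused whole. A call with a gripper value outside its range is refused whole. OPENING is the opening, from 0 (shut) to 1 (fully open), set as the call begins (- or left out, the last holds). The fingers move at their own pace and stop on an object; the grip force is fixed at half the most. Time passes only in rows, so rows that do not move let the fingers close, or fill a call up. It gives the time, the measured TCP pose, the force, the opening and the grip force at its end, in the units of the state.
- r.get_obs(): the state, without advancing time (a new reading comes with each control period).
- r.capture(name): name is "scene" or "top" or "wrist"; returns the picture (400x640x3 uint8, blue, green, red); there is no depth.
- r.calibration(name): a dict with "K" (3x3 intrinsics, pixels), "rvec" (rotation vector, rad) and "tvec" (3), from world to camera coordinates, as OpenCV has them. Camera axes: x right, y down, z forward; pixel columns grow to the right and rows downward; lengths in m; the calibration is good to about 2 mm. A picture is of the moment at which its call begins: read the wrist's pose just before it. calibration takes no time and is no camera call; for the wrist camera it gives the pose at the moment of the call.
- r.job_done(): hands the job in; it is judged then, once.
The state is a dict: "time": time; "q": joint angles; "qvel": joint speeds; "joint_torque": joint torques, N m; "position": TCP position; "eef_rot": TCP orientation; "ft_force": force on the tool from outside, world axes, zero at the start; "wrist_torque": the same for the moment, N m; "width": opening from 0.0 (shut) to 1.0 (fully open); "grip_force": force on a finger pad.
Only numpy, scipy, OpenCV 4.12 (cv2) and the standard library are available. Lean on these libraries where they do the work, as an engineer would, in place of code of your own. Each camera call takes 0.05 s, during which the arm holds its last target. There are 200 camera calls.

### The job

Unbolt the lid of the small, nearly square sample chest: lift the ball handle of its barrel bolt up out of the notch, draw the bolt fully back out of its keeper, and let go. Leave the bolt of the longer chest shut.

Things in the scene. Friction and masses are not known exactly. Their poses are not given: they have to be found in the camera images.
- small_chest: Small bare-metal chest, 170 x 150 x 90 mm (x, y, z), fixed, a barrel bolt on its flat top (z = 90 mm); the other chest is 240 mm long with an equal bolt. Origin: centre of underside; z up. Bolt: 12 mm rod along y at x = 0, z = 108 mm, in guide blocks 24 mm wide, up to z = 118 mm; keeper block at the -y end, up to z = 119 mm. Draws back to +y. Handle lies on the -x side.
- small_handle (a joint): Small chest's bolt handle: 9 mm stem, 22 mm steel ball centred 45 mm from the rod's axis. Joint h, rad, about that axis: 0 in the notch (starts 0 to 0.12), grows as the ball is lifted, stop 1.3 (near upright), stays where left (1 N turns it). Ball centre in the chest's frame, mm: x = -45 cos(0.262 + h), y = -5 + travel, z = 108 + 45 sin(0.262 + h). Free space around it down to the flat top.
- small_bolt (a joint): Travel of the small chest's bolt along the chest's +y, m: 0 shot into the keeper, 0.040 fully back at its stop. The stem lies in a 14 mm notch of a side wall (x -18 to -14, top z = 120 mm) along the bolt and blocks sliding; it clears the wall from about h = 0.7, freely at 1.0. Then 2 N slides it; it stays where left.
- long_bolt (a joint): Travel of the long chest's bolt, m: 0 shot into its keeper; to be left so.
There are look-alikes about, which are no part of the job. Leave any orange look-alike of the small_chest alone.

How it is judged:
On the way:
1. the small chest's bolt handle is lifted out of its notch while the bolt is still shot (value of joint small_handle above 0.35 rad and value of joint small_bolt below 0.01 m), for 0.04 s.
At the end, for the whole second after the job is handed in: The small chest's bolt is drawn back to its stop (within 10 mm: travel over 30 of 40 mm) and at rest; the long chest's bolt is still shot (moved less than 10 mm). The handle may lie at any angle (value of joint small_bolt above 0.03 m and velocity of joint small_bolt between -0.01 and 0.01 m/s and value of joint long_bolt below 0.01 m); the robot touches nothing.
It fails at once if the long chest's bolt is drawn (by 10 mm or more) (value of joint long_bolt above 0.01 m).
It also fails if it takes over 32 s, if anything falls off the work surface, if the arm or the gripper's body presses on something with over 40 N, if the wrist force passes 120 N, or if a joint passes its speed limit or range.

## Working session

There is one attempt and no reset: what is moved stays moved. The work goes in short steps, Python scripts to look and compute and a shell command to move; the robot and the scene stay as the last step left them, time stands still between calls to the robot, and variables do not carry over. Pictures are saved under pics/ and viewed, at most 10 in all, crops included, and the job is handed in when it is done.

```bash
ls; mkdir -p pics
python3 - <<'E'
from bench import r
import cv2
o=r.get_obs();print(o['time'],o['position'],o['eef_rot'],o['width'],r.grasp_offset)
for n in('scene','top'):
    im=r.capture(n);cv2.imwrite(f'pics/{n}0.png',im)
    c=r.calibration(n);print(n,c['K'],c['rvec'],c['tvec'])
E
```

```text
pics
0.0 [ 0.22071967 -0.55756333  0.23027279] [-2.36730166e-04 -1.87308959e-01  9.82300632e-01  8.74819472e-04] 0.9985150956539145 -0.0187
scene [[463.83528269   0.         324.7913625 ]
 [  0.         463.83528269 198.37516292]
 [  0.           0.           1.        ]] [ 0.74544072  2.49348408 -1.23482892] [ 0.37499794 -0.10232456  1.37333766]
top [[449.78357078   0.         321.40508884]
 [  0.         449.78357078 196.03122668]
 [  0.           0.           1.        ]] [ 2.13176084 -2.17163611  0.17362206] [0.01327717 0.46824386 0.94349452]
```

View pics/top0.png

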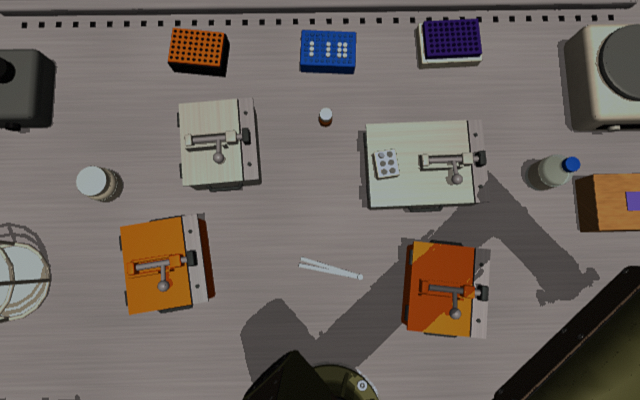

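View pics/scene0.png

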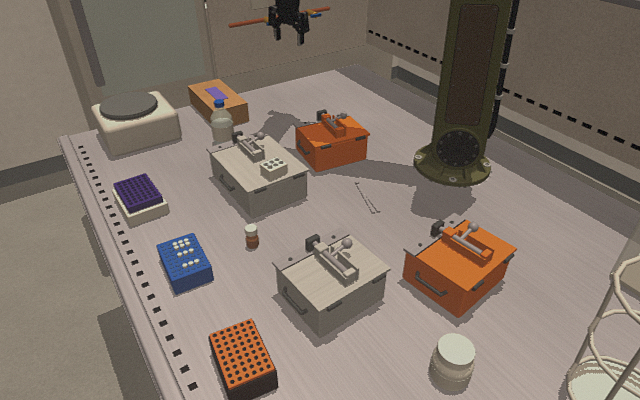

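Candidates in the top view are the bare-metal near-square chest (215,143), the bare-metal long chest (420,165), and orange look-alikes at (160,265) and (443,288). I choose (215,143), whose ball is near (218,157), and will check it in a close crop.

```bash
cat > h.py <<'E'
from bench import r
import cv2,numpy as np
from scipy.spatial.transform import Rotation as R
def ray(n,uv,c=None):
    c=c or r.calibration(n);M=cv2.Rodrigues(np.array(c['rvec'],float))[0];t=np.array(c['tvec'],float).ravel()
    d=np.linalg.inv(c['K'])@[uv[0],uv[1],1.];return -M.T@t,M.T@d
def plane(n,uv,z,c=None):
    o,d=ray(n,uv,c);return o+d*(z-o[2])/d[2]
def two(a,b):
    (o,d),(p,e)=a,b;s=np.linalg.lstsq(np.c_[d,-e],p-o,rcond=None)[0]
    A,B=o+d*s[0],p+e*s[1];return (A+B)/2,np.linalg.norm(A-B)
E
python3 - <<'E'
import cv2,numpy as np
a=cv2.imread('pics/top0.png')[90:200,165:275];b=cv2.imread('pics/scene0.png')[225:335,270:395]
a=cv2.resize(a,None,fx=3.6,fy=3.6,interpolation=2);b=cv2.resize(b,None,fx=3.2,fy=3.2,interpolation=2)
h=max(a.shape[0],b.shape[0]);p=lambda i:cv2.copyMakeBorder(i,0,h-i.shape[0],0,0,0)
o=np.hstack([p(a),p(b)]);print(o.shape,a.shape);cv2.imwrite('pics/crop.png',o)
E
```

```text
(396, 796, 3) (396, 396, 3)
```

View pics/crop.png

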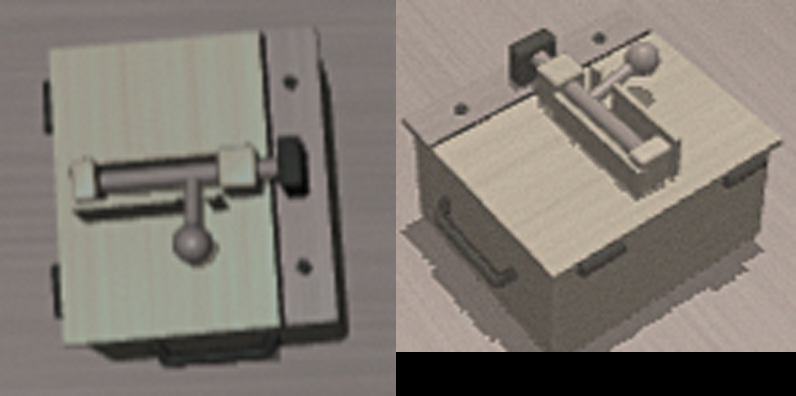

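Run:
```python
from h import *
f=lambda x,y:(165+(x+.5)/3.6-.5,90+(y+.5)/3.6-.5)
P=lambda x,y,z:plane('top',f(x,y),z)
s=(270+247.5/3.2-.5,225+58.5/3.2-.5)
print('ball',two(ray('top',f(194,242)),ray('scene',s)))
C=[P(*c,.09) for c in[(52,48),(64,343),(337,323),(315,28)]]
print(np.round(C,4),'centre',np.mean(C,0),[np.linalg.norm(C[i]-C[i-1]) for i in range(4)])
g=P(84,180,.118),P(237,167,.118);d=g[0]-g[1];print(g,'yaw bolt +y',np.degrees(np.arctan2(-d[0],d[1])))
for a,b in((1,0),(2,3)):
    e=C[b]-C[a];print('x edge yaw',np.degrees(np.arctan2(e[1],e[0])))
for a,b in((2,1),(3,0)):
    e=C[b]-C[a];print('y edge yaw',np.degrees(np.arctan2(-e[0],e[1])))
o=r.get_obs();print(R.from_quat(np.roll(o['eef_rot'],-1)).as_matrix().round(3))
```

```text
ball (array([0.53827396, 0.21136305, 0.1180558 ]), np.float64(0.002076798053066755))
[[0.6634 0.3011 0.09  ]
 [0.4882 0.2897 0.09  ]
 [0.4971 0.1347 0.09  ]
 [0.6734 0.1477 0.09  ]] centre [0.58053201 0.21831075 0.09      ] [np.float64(0.15372539169026572), np.float64(0.17558105284809225), np.float64(0.1552699114672769), np.float64(0.17675217759494177)]
(array([0.57566405, 0.27261319, 0.118     ]), array([0.58182484, 0.1872586 , 0.118     ])) yaw bolt +y 4.128380623830123
x edge yaw 3.7415927260615534
x edge yaw 4.240732461737838
y edge yaw 3.293545623621904
y edge yaw 3.7230446848306125
[[-0.93  -0.368 -0.001]
 [-0.368  0.93   0.001]
 [ 0.     0.002 -1.   ]]
```

The crop confirms it: a bare-metal, near-square chest (about 175 x 155 mm measured) with the ball at top-view pixel (219,157). The ball is at about (0.538, 0.211, 0.119) and the chest yaw is about 3.8°. I'm moving out above it.

```bash
S='x'; python3 -m handwheel '[[[-0.035,0.036,0],[0,0,0]],[[-0.035,0.036,0],[0,0,0]],[[-0.035,0.036,0],[0,0,0]],[[-0.035,0.036,0],[0,0,0]],[[-0.035,0.036,0],[0,0,0]],[[-0.035,0.036,0],[0,0,0]],[[-0.035,0.036,0],[0,0,0]],[[-0.035,0.036,0],[0,0,0]],[[-0.035,0.036,0],[0,0,0]],[[-0.035,0.036,0],[0,0,0]]]' 1
python3 -m handwheel '[[[-0.035,0.036,0],[0,0,0]],[[-0.035,0.036,0],[0,0,0]],[[-0.035,0.036,0],[0,0,0]],[[-0.035,0.036,0],[0,0,0]],[[-0.035,0.036,0],[0,0,0]],[[-0.035,0.036,0],[0,0,0]],[[-0.035,0.036,0],[0,0,0]],[[-0.035,0.036,0],[0,0,0]],[[-0.035,0.036,0],[0,0,0]],[[-0.035,0.036,0],[0,0,0]]]'
cat > go.py <<'E'
import sys
from h import *
t=np.array(eval(sys.argv[1]));yaw=float(sys.argv[2]) if len(sys.argv)>2 else 3.8
o=r.get_obs();M=R.from_quat(np.roll(o['eef_rot'],-1))
a=np.radians(yaw);y=np.array([-np.sin(a),np.cos(a),0]);z=np.array([0,0,-1.]);T=R.from_matrix(np.c_[np.cross(y,z),y,z])
print('t',o['time'],'pos',o['position'].round(4),'q',np.round(o['q'],2),'F',np.round(o['ft_force'],1),'w',o['width'],o['grip_force'])
print('shift total frac',(M.inv().apply(t-o['position'])/.75).round(4),'turn frac',((M.inv()*T).as_rotvec(True)/120).round(4),'tool',M.as_matrix().round(3).tolist())
E
python3 go.py '[.538,.211,.20]'
```

```text
time: 0.93
position: [0.3656, -0.2085, 0.2311]
eef_rot: [0.0, -0.187, 0.982, 0.0]
ft_force: [1.1, 0.1, -1.6]
width: 0.998
grip_force: 0.0
time: 1.77
position: [0.5104, 0.1394, 0.231]
eef_rot: [-0.0, -0.188, 0.982, 0.0]
ft_force: [-0.0, 0.2, 0.4]
width: 1.003
grip_force: 0.0
t 1.7667 pos [0.5104 0.1394 0.231 ] q [ 0.65 -0.15 -0.1  -0.   -1.62 -1.84] F [-0.   0.2  0.4] w 1.0028344733735473 0.0
shift total frac [-0.0693  0.0752  0.0413] turn frac [ 1.000e-04 -1.000e-04  1.485e-01] tool [[-0.93, -0.368, -0.0], [-0.368, 0.93, 0.0], [0.0, 0.0, -1.0]]
```

```bash
python3 -m handwheel '[[[-0.023,0.025,0.014],[0,0,0]],[[-0.023,0.025,0.014],[0,0,0]],[[-0.023,0.025,0.013],[0,0,0]],[[0,0,0],[0,0,0.0495]],[[0,0,0],[0,0,0.0495]],[[0,0,0],[0,0,0.0495]],[[0,0,0],[0,0,0]],[[0,0,0],[0,0,0]],[[0,0,0],[0,0,0]],[[0,0,0],[0,0,0]]]' 0.65
python3 go.py '[.538,.211,.105]'
python3 - <<'E'
from h import *
import pickle
c=r.calibration('wrist');im=r.capture('wrist');cv2.imwrite('pics/w1.png',im);pickle.dump(c,open('w1.pkl','wb'))
M=cv2.Rodrigues(np.array(c['rvec'],float))[0]
for p in([.538,.211,.119],[.5805,.2183,.108]):print(cv2.projectPoints(np.array([p]),np.array(c['rvec'],float),np.array(c['tvec'],float),c['K'],None)[0].ravel())
E
```

```text
time: 2.6
position: [0.5376, 0.2086, 0.2005]
eef_rot: [-0.0, -0.034, 0.999, 0.0]
ft_force: [-1.0, -0.0, 1.3]
width: 0.649
grip_force: 0.0
t 2.6 pos [0.5376 0.2086 0.2005] q [ 0.72 -0.02 -0.03 -0.   -1.56 -2.22] F [-1.  -0.   1.3] w 0.6489707686737769 0.0
shift total frac [-0.0007  0.0031  0.1274] turn frac [ 0.0001 -0.      0.0006] tool [[-0.998, -0.068, -0.0], [-0.068, 0.998, 0.0], [0.0, 0.0, -1.0]]
[321.51894907 208.88788209]
[326.20205527 251.05125682]
```

View pics/w1.png

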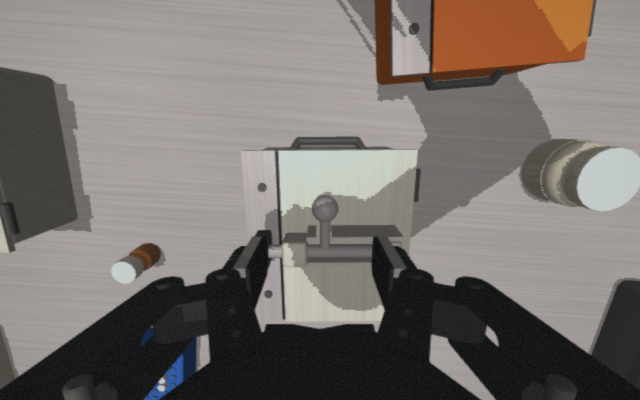

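The wrist view shows the ball at (325,208), against a predicted (321.5,209), so it lies about 3 mm further in +y. I'll correct for that, descend around the ball and close.

```bash
python3 -c "
from h import *;import pickle
print(plane('wrist',(325,208),.121,pickle.load(open('w1.pkl','rb'))))"
python3 -m handwheel '[[[-0.0005,0.0065,0],[0,0,0]],[[0,0,0.03],[0,0,0]],[[0,0,0.03],[0,0,0]],[[0,0,0.03],[0,0,0]],[[0,0,0.02],[0,0,0]],[[0,0,0.017],[0,0,0]],[[0,0,0],[0,0,0]],[[0,0,0],[0,0,0]],[[0,0,0],[0,0,0]],[[0,0,0],[0,0,0]]]'
python3 go.py '[.538,.2135,.105]'
python3 - <<'E'
from h import *
cv2.imwrite('pics/w2.png',r.capture('wrist')[130:330,200:450].repeat(2,0).repeat(2,1))
E
```

```text
[0.53646316 0.21373209 0.121     ]
time: 3.48
position: [0.5384, 0.2141, 0.107]
eef_rot: [0.001, -0.033, 0.999, 0.001]
ft_force: [0.3, 0.5, 0.5]
width: 0.647
grip_force: 0.0
t 3.4833 pos [0.5384 0.2141 0.107 ] q [ 0.72  0.   -0.18  0.   -1.39 -2.23] F [0.3 0.5 0.5] w 0.646957801873597 0.0
shift total frac [ 0.0006 -0.0007  0.0026] turn frac [ 0.0006  0.001  -0.0002] tool [[-0.998, -0.066, 0.002], [-0.066, 0.998, 0.001], [-0.002, 0.001, -1.0]]
```

View pics/w2.png

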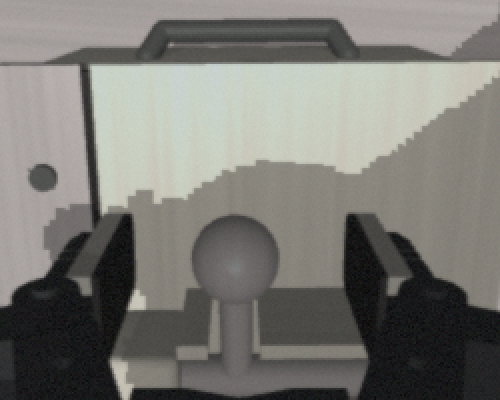

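The ball (235,260 in the crop) is well centred between the pads. Closing now.

```bash
python3 -m handwheel '[[[0,0,0],[0,0,0]],[[0,0,0],[0,0,0]],[[0,0,0],[0,0,0]],[[0,0,0],[0,0,0]],[[0,0,0],[0,0,0]],[[0,0,0],[0,0,0]],[[0,0,0],[0,0,0]],[[0,0,0],[0,0,0]],[[0,0,0],[0,0,0]],[[0,0,0],[0,0,0]]]' 0
python3 go.py '[.538,.2135,.105]'
```

```text
time: 4.37
position: [0.5377, 0.2136, 0.1053]
eef_rot: [-0.0, -0.033, 0.999, -0.0]
ft_force: [-1.5, -0.4, 1.9]
width: 0.221
grip_force: 58.5
t 4.3667 pos [0.5377 0.2136 0.1053] q [ 0.72  0.01 -0.18 -0.   -1.39 -2.23] F [-1.5 -0.4  1.9] w 0.2207119318759716 58.51042985916138
shift total frac [-0.0004 -0.0002  0.0004] turn frac [-0.     -0.0001 -0.0002] tool [[-0.998, -0.066, -0.0], [-0.066, 0.998, -0.0], [0.0, -0.0, -1.0]]
```

Gripped. Now I'll lift the ball along its arc to h of about 1.0.

```bash
python3 -m handwheel '[[[-0.0026,0,-0.0067],[0,0,0]],[[-0.0034,0,-0.0063],[0,0,0]],[[-0.0045,0,-0.0064],[0,0,0]],[[-0.0049,0,-0.0053],[0,0,0]],[[-0.0055,0,-0.0047],[0,0,0]],[[-0.0065,0,-0.0043],[0,0,0]],[[-0.0064,0,-0.0032],[0,0,0]],[[-0.0074,0,-0.0026],[0,0,0]],[[0,0,0],[0,0,0]],[[0,0,0],[0,0,0]]]'
python3 go.py '[.5666,.2554,.135]'
python3 - <<'E'
from h import *
a=r.capture('wrist')[100:340,170:490];b=r.capture('scene')[190:310,270:430].repeat(2,0).repeat(2,1)
cv2.imwrite('pics/w3.png',np.hstack([a,b]))
E
```

```text
time: 5.2
position: [0.5689, 0.2157, 0.1353]
eef_rot: [0.0, -0.033, 0.999, 0.0]
ft_force: [-1.1, 0.9, -0.9]
width: 0.005
grip_force: 0.0
t 5.2 pos [0.5689 0.2157 0.1353] q [ 0.69  0.07 -0.06 -0.   -1.44 -2.2 ] F [-1.1  0.9 -0.9] w 0.005056373831611844 0.0
shift total frac [-0.0004  0.053   0.0004] turn frac [ 0.0001  0.0001 -0.0004] tool [[-0.998, -0.065, 0.0], [-0.065, 0.998, 0.0], [-0.0, 0.0, -1.0]]
```

View pics/w3.png

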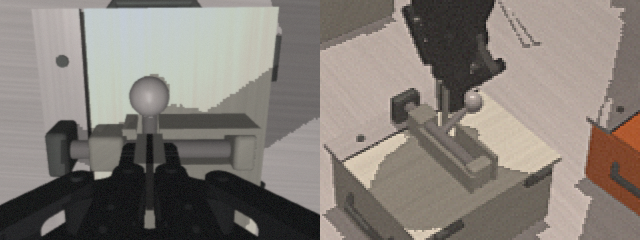

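The ball slipped out of the pads, which are now shut. It is at wrist pixel (320,197) and scene pixel (346.5,240.5), and looks only slightly raised. I'll measure how much.

Run:
```python
from h import *
w=r.capture('wrist');s=r.capture('scene')
cv2.imwrite('pics/w4r.png',w)
print(two(ray('wrist',(320,197)),ray('scene',(346.5,240.5))))
import pickle
print('before',two(ray('wrist',(325,208),pickle.load(open('w1.pkl','rb'))),ray('scene',(347.2,243.1))))
g=cv2.cvtColor(w,6)
print(cv2.HoughCircles(g[150:240,270:370],cv2.HOUGH_GRADIENT,1,50,param1=80,param2=12,minRadius=10,maxRadius=30))
o=r.get_obs();print(o['grip_force'],o['ft_force'])
```

```text
(array([0.54033648, 0.21459974, 0.12746795]), np.float64(0.0003574741303308379))
before (array([0.53745078, 0.21364637, 0.11828062]), np.float64(0.0005508847500786157))
[[[47.5 46.5 18.8]]]
0.0 [ 0.26323885 -1.16490339 -0.47182575]
```

```bash
python3 -m handwheel '[[[0,0,-0.03],[0,0,0]],[[0,0,-0.03],[0,0,0]],[[0.019,0.0005,0],[0,0,0]],[[0.019,0.0005,0],[0,0,0]],[[0,0,0],[0,0,0]],[[0,0,0.03],[0,0,0]],[[0,0,0.03],[0,0,0]],[[0,0,0.03],[0,0,0]],[[0,0,0.012],[0,0,0]],[[0,0,0],[0,0,0]]]' 0.55
python3 -m handwheel '[[[0,0,0],[0,0,0]],[[0,0,0],[0,0,0]],[[0,0,0],[0,0,0]],[[0,0,0],[0,0,0]],[[0,0,0],[0,0,0]],[[0,0,0],[0,0,0]],[[0,0,0],[0,0,0]],[[0,0,0],[0,0,0]],[[0,0,0],[0,0,0]],[[0,0,0],[0,0,0]]]' 0
python3 - <<'E'
from h import *
b=r.capture('scene')[190:310,270:430].repeat(3,0).repeat(3,1)
a=r.capture('wrist')[130:310,220:400].repeat(2,0).repeat(2,1)[:,:320]
cv2.imwrite('pics/w5.png',np.hstack([a,b]))
E
python3 go.py '[.5405,.2146,.104]'
```

```text
time: 6.23
position: [0.5388, 0.2138, 0.1005]
eef_rot: [-0.002, -0.033, 0.999, -0.001]
ft_force: [-0.2, -0.4, -0.4]
width: 0.551
grip_force: 0.0
time: 7.07
position: [0.5401, 0.2147, 0.1037]
eef_rot: [0.0, -0.033, 0.999, 0.0]
ft_force: [-3.4, -0.1, 3.7]
width: 0.224
grip_force: 58.7
t 7.1667 pos [0.54   0.2147 0.1036] q [ 0.72  0.01 -0.18 -0.   -1.38 -2.23] F [-3.4 -0.   4.8] w 0.2233367685319565 58.715402483940125
shift total frac [-0.0006 -0.0002 -0.0005] turn frac [ 0.0001  0.     -0.0002] tool [[-0.998, -0.066, 0.0], [-0.066, 0.998, 0.0], [-0.0, 0.0, -1.0]]
```

View pics/w5.png

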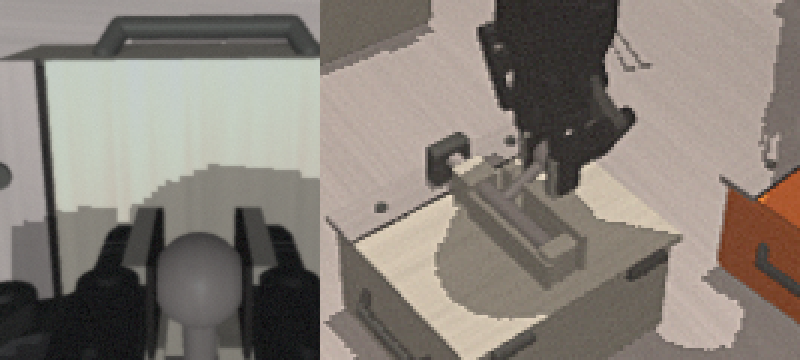

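The ball is centred in the pads now (width again 0.22, so that is simply the value on a 22 mm ball). I'll lift half the arc slowly, then check.

```bash
python3 -m handwheel '[[[-0.0014,0,-0.0027],[0,0,0]],[[-0.0015,0,-0.0026],[0,0,0]],[[-0.0017,0,-0.0025],[0,0,0]],[[-0.0017,0,-0.0024],[0,0,0]],[[-0.0019,0,-0.0023],[0,0,0]],[[-0.002,0,-0.0023],[0,0,0]],[[-0.0021,0,-0.0021],[0,0,0]],[[-0.0022,0,-0.0021],[0,0,0]],[[0,0,0],[0,0,0]],[[0,0,0],[0,0,0]]]'
python3 go.py '[.5405,.2146,.104]'
```

```text
time: 8.0
position: [0.5503, 0.2151, 0.1168]
eef_rot: [-0.001, -0.033, 0.999, -0.0]
ft_force: [-4.0, -0.4, -2.1]
width: 0.216
grip_force: 61.3
t 8.0 pos [0.5503 0.2151 0.1168] q [ 0.71  0.04 -0.13 -0.   -1.41 -2.22] F [-4.  -0.4 -2.1] w 0.21572406554298196 61.31699323654175
shift total frac [0.0131 0.0002 0.017 ] turn frac [-0.0002 -0.0011 -0.0003] tool [[-0.998, -0.066, -0.002], [-0.066, 0.998, -0.001], [0.002, -0.001, -1.0]]
```

Run:
```python
from h import *
w=r.capture('wrist')
a=w[130:310,220:420].repeat(2,0).repeat(2,1);b=r.capture('scene')[190:310,290:410].repeat(3,0).repeat(3,1)
cv2.imwrite('pics/w6.png',np.hstack([a,b]))
print(a.shape,b.shape)
```

```text
(360, 400, 3) (360, 360, 3)
```

View pics/w6.png

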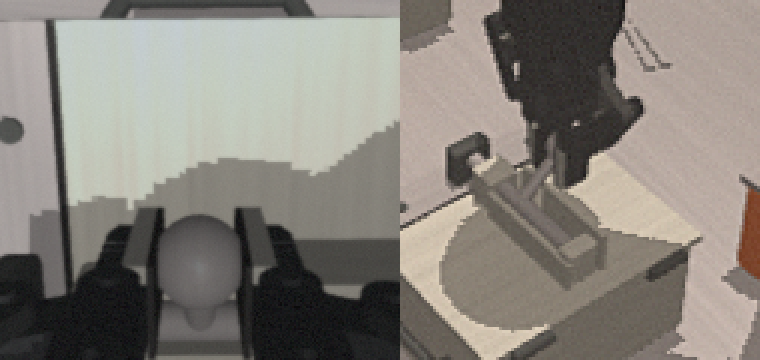

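```bash
cat > ang.py <<'E'
import sys
from h import *
from scipy.optimize import brentq
def ang(n,uv):
    a=np.radians(3.8);C=np.array([.5802,.2183,0]);ex=np.array([np.cos(a),np.sin(a),0])
    o,d=ray(n,uv);f=lambda s:np.array([(o+d*s-C)@ex,(o+d*s)[2]-.108])
    S=np.linspace(.02,2,8000);v=np.array([f(s) for s in S]);g=np.hypot(*v.T)-.045
    for i in np.where(g[1:]*g[:-1]<0)[0]:
        p=v[i];print(n,'theta-.262=',round(np.arctan2(p[1],-p[0])-.262,3),p.round(4),'world',(o+d*S[i]).round(4))
ang(sys.argv[1],eval(sys.argv[2]))
E
python3 ang.py wrist '(320,260.5)'; python3 -c "
from h import *
o=r.get_obs();print(o['position'],o['time'])"
```

```text
wrist theta-.262= 0.455 [-0.034   0.0296] world [0.5463 0.2157 0.1376]
wrist theta-.262= -1.906 [ 0.0033 -0.0448] world [0.5835 0.2183 0.0632]
[0.55049693 0.21511498 0.11693181] 8.1
```

Stage 1 looks met, with h about 0.46. The ball lags the pads by about 4 mm in x, so I'll go up a little first and then carry on along the arc.

```bash
python3 -m handwheel '[[[0,0,-0.003],[0,0,0]],[[0,0,-0.003],[0,0,0]],[[-0.0029,0,-0.0024],[0,0,0]],[[-0.003,0,-0.0022],[0,0,0]],[[-0.0032,0,-0.002],[0,0,0]],[[-0.0033,0,-0.0018],[0,0,0]],[[-0.0034,0,-0.0016],[0,0,0]],[[-0.0035,0,-0.0013],[0,0,0]],[[-0.0036,0,-0.0011],[0,0,0]],[[-0.0036,0,-0.0009],[0,0,0]]]'
python3 go.py '[.5405,.2146,.104]'
python3 - <<'E'
from h import *
w=r.capture('wrist')
a=w[130:310,220:420].repeat(2,0).repeat(2,1);b=r.capture('scene')[190:310,290:410].repeat(3,0).repeat(3,1)
cv2.imwrite('pics/w7.png',np.hstack([a,b]))
E
```

```text
time: 8.93
position: [0.5714, 0.2165, 0.1333]
eef_rot: [0.001, -0.033, 0.999, -0.0]
ft_force: [-0.2, -0.9, 0.8]
width: 0.001
grip_force: 0.0
t 8.9333 pos [0.5714 0.2165 0.1333] q [ 0.69  0.08 -0.05  0.   -1.44 -2.2 ] F [-0.2 -0.9  0.8] w 0.0012095695228834808 0.0
shift total frac [0.0413 0.0002 0.039 ] turn frac [-0.0001  0.0006 -0.0001] tool [[-0.998, -0.066, 0.001], [-0.066, 0.998, -0.0], [-0.001, -0.0, -1.0]]
```

View pics/w7.png

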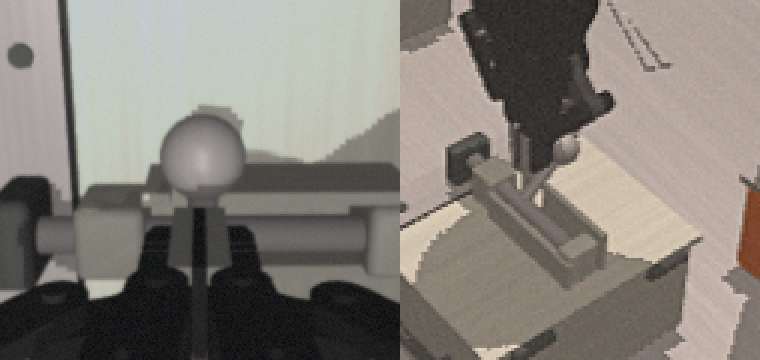

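It slipped off again, and the ball stays where it was left, at wrist pixel (321.5,209). The grip is slippery, so I'll push instead: shut fingers against the -x side of the ball to turn it upright, then push from the -y side.

```bash
python3 ang.py wrist '(321.5,209)'
python3 - <<'E'
from h import *
print(two(ray('wrist',(321.5,209)),ray('scene',(345,240))))
E
```

```text
wrist theta-.262= 0.502 [-0.0326  0.0312] world [0.5477 0.2168 0.1392]
wrist theta-.262= -1.608 [-0.01   -0.0437] world [0.5701 0.2189 0.0643]
(array([0.54799004, 0.21768334, 0.13546248]), np.float64(0.002221870634861017))
```

```bash
python3 -m handwheel '[[[0,0,-0.038],[0,0,0]],[[0,0,-0.038],[0,0,0]],[[0.0355,0.001,0],[0,0,0]],[[0.0355,0.001,0],[0,0,0]],[[0,0,0],[0,0,0]],[[0,0,0.03],[0,0,0]],[[0,0,0.03],[0,0,0]],[[0,0,0.02],[0,0,0]],[[0,0,0],[0,0,0]],[[0,0,0],[0,0,0]]]' 0
python3 -m handwheel '[[[-0.005,0,0],[0,0,0]],[[-0.005,0,0],[0,0,0]],[[-0.005,0,0],[0,0,0]],[[-0.005,0,0],[0,0,0]],[[-0.005,0,0],[0,0,0]],[[-0.005,0,0],[0,0,0]],[[-0.005,0,0],[0,0,0]],[[-0.005,0,0],[0,0,0]],[[0,0,0],[0,0,0]],[[0,0,0],[0,0,0]]]'
python3 go.py '[.5485,.2146,.130]'
python3 - <<'E'
from h import *
w=r.capture('wrist')
a=w[130:310,220:420].repeat(2,0).repeat(2,1);b=r.capture('scene')[190:310,290:410].repeat(3,0).repeat(3,1)
cv2.imwrite('pics/w8.png',np.hstack([a,b]))
E
```

```text
time: 9.87
position: [0.5181, 0.2145, 0.1305]
eef_rot: [0.001, -0.033, 0.999, -0.0]
ft_force: [-0.5, 0.4, 1.4]
width: -0.0
grip_force: 0.0
time: 10.7
position: [0.5482, 0.2168, 0.1301]
eef_rot: [0.001, -0.033, 0.999, 0.0]
ft_force: [0.0, 0.3, 0.0]
width: -0.004
grip_force: 0.0
t 10.7 pos [0.5482 0.2168 0.1301] q [ 0.72  0.02 -0.12  0.   -1.43 -2.22] F [0.  0.3 0. ] w -0.0035431801617938356 0.0
shift total frac [-0.0002 -0.003   0.0002] turn frac [ 0.0004  0.0008 -0.0004] tool [[-0.998, -0.066, 0.002], [-0.066, 0.998, 0.001], [-0.002, 0.001, -1.0]]
```

View pics/w8.png

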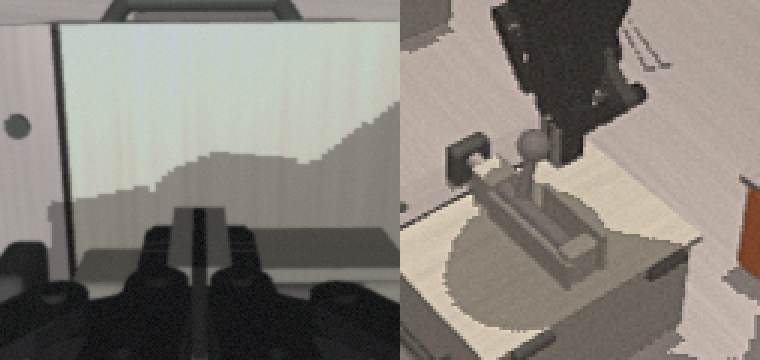

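The scene view shows the ball standing near upright at scene pixel (334,238). Now I'll work out its position and go round to its -y side.

```bash
python3 ang.py scene '(334,238.3)'; python3 -m handwheel '[[[0.015,0,0],[0,0,0]],[[0.01,-0.02,0],[0,0,0]],[[0,-0.02,-0.008],[0,0,0]],[[0,-0.015,0],[0,0,0]],[[0,0,0],[0,0,0]],[[0,0,0],[0,0,0]],[[0,0,0],[0,0,0]],[[0,0,0],[0,0,0]],[[0,0,0],[0,0,0]],[[0,0,0],[0,0,0]]]' 0
python3 - <<'E'
from h import *
w=r.capture('wrist');cv2.imwrite('pics/w9r.png',w);s=r.capture('scene');cv2.imwrite('pics/s9r.png',s)
p=lambda n,X:cv2.projectPoints(np.array([X]),np.array(r.calibration(n)['rvec'],float),np.array(r.calibration(n)['tvec'],float),r.calibration(n)['K'],None)[0].ravel()
X=[.5685,.2155,.151]
for n,i in(('wrist',w),('scene',s)):
    u=p(n,X).round().astype(int);print(n,u)
    m=50;x0,y0=max(u[0]-m,0),max(u[1]-m,0);g=cv2.cvtColor(i,6)[y0:u[1]+m,x0:u[0]+m]
    c=cv2.HoughCircles(g,cv2.HOUGH_GRADIENT,1,60,param1=80,param2=10,minRadius=5 if n=='scene' else 15,maxRadius=9 if n=='scene' else 32)
    print(None if c is None else c[0,:3]+[x0,y0,0])
E
python3 go.py '[.5685,.1755,.136]'
```

```text
scene theta-.262= 1.16 [-0.0067  0.0446] world [0.5735 0.2183 0.1526]
scene theta-.262= -0.465 [-0.0441 -0.0091] world [0.5393 0.1699 0.0989]
time: 11.63
position: [0.5315, 0.1744, 0.135]
eef_rot: [-0.0, -0.033, 0.999, -0.0]
ft_force: [0.3, 0.7, 0.3]
width: 0.004
grip_force: 0.0
wrist [391 332]
None
scene [335 237]
[[349.5        273.5          8.39999962]]
t 11.7333 pos [0.5314 0.1744 0.135 ] q [ 0.68 -0.06 -0.19 -0.   -1.44 -2.18] F [ 0.3 -0.2  0.5] w -0.0007101444578388755 0.0
shift total frac [-0.0494 -0.0018 -0.0013] turn frac [-0.     -0.0001 -0.0001] tool [[-0.998, -0.066, -0.0], [-0.066, 0.998, -0.0], [0.0, -0.0, -1.0]]
```

```bash
python3 -m handwheel '[[[-0.027,0,0],[0,0,0]],[[-0.026,0,0],[0,0,0]],[[0,0,0],[0,0,0]],[[0,0.007,0],[0,0,0]],[[0,0.007,0],[0,0,0]],[[0,0.007,0],[0,0,0]],[[0,0.006,0],[0,0,0]],[[0,0.006,0],[0,0,0]],[[0,0.006,0],[0,0,0]],[[0,0.006,0],[0,0,0]]]' 0
python3 -m handwheel '[[[0,0.005,0],[0,0,0]],[[0,0.005,0],[0,0,0]],[[0,0.004,0],[0,0,0]],[[0,0.003,0],[0,0,0]],[[0,0,0],[0,0,0]],[[0,0,0],[0,0,0]],[[0,0,0],[0,0,0]],[[0,0,0],[0,0,0]],[[0,0,0],[0,0,0]],[[0,0,0],[0,0,0]]]' 0
python3 -c "
from h import *
s=r.capture('scene');cv2.imwrite('pics/s10r.png',s);o=r.get_obs();print(o['position'],o['ft_force'],o['time'])
p=lambda n,X:cv2.projectPoints(np.array([X]),np.array(r.calibration(n)['rvec'],float),np.array(r.calibration(n)['tvec'],float),r.calibration(n)['K'],None)[0].ravel()
for t in (0,.02,.04):print(t,p('scene',[.572-.066*t,.2150+t,.1520]))
"
```

```text
time: 12.57
position: [0.5685, 0.2107, 0.1352]
eef_rot: [-0.0, -0.033, 0.999, -0.0]
ft_force: [-1.1, -2.6, -0.4]
width: -0.002
grip_force: 1.2
time: 13.4
position: [0.5681, 0.2232, 0.1352]
eef_rot: [0.0, -0.033, 0.999, 0.0]
ft_force: [0.2, 0.3, 0.3]
width: 0.003
grip_force: 0.0
[0.5681398  0.22319878 0.13519033] [ 0.91209262 -0.17525883 -0.2076617 ] 13.45
0 [333.65899708 237.25494472]
0.02 [340.22285972 242.97130166]
0.04 [346.9799368  248.85592579]
```

```bash
python3 -m handwheel '[[[0,0.002,0],[0,0,0]],[[0,0.002,0],[0,0,0]],[[0,0.002,0],[0,0,0]],[[0,0.002,0],[0,0,0]],[[0,0.002,0],[0,0,0]],[[0,0.002,0],[0,0,0]],[[0,0.002,0],[0,0,0]],[[0,0.002,0],[0,0,0]],[[0,0.002,0],[0,0,0]],[[0,0.002,0],[0,0,0]]]' 0
python3 -m handwheel '[[[0,0.001,0],[0,0,0]],[[0,0.001,0],[0,0,0]],[[0,0.001,0],[0,0,0]],[[0,0.001,0],[0,0,0]],[[0,0,0],[0,0,0]],[[0,0,0],[0,0,0]],[[0,0,0],[0,0,0]],[[0,0,0],[0,0,0]],[[0,0,0],[0,0,0]],[[0,0,0],[0,0,0]]]' 0
python3 - <<'E'
from h import *
cv2.imwrite('pics/s11r.png',r.capture('scene'))
A,B,C=[cv2.imread(f'pics/s{k}r.png') for k in(9,10,11)]
# ball = template from frame 9 around (334,238)
T=A[229:247,326:343]
for I in(A,B,C):
    m=cv2.matchTemplate(I[215:280,310:380],T,cv2.TM_CCOEFF_NORMED);_,v,_,l=cv2.minMaxLoc(m);print(v,l[0]+310+8,l[1]+215+9)
E
```

```text
time: 14.28
position: [0.5673, 0.2322, 0.1355]
eef_rot: [-0.001, -0.031, 0.999, -0.005]
ft_force: [1.3, -25.4, 2.0]
width: -0.002
grip_force: 12.3
time: 15.12
position: [0.5672, 0.2325, 0.1355]
eef_rot: [-0.002, -0.03, 1.0, -0.007]
ft_force: [1.0, -28.6, 3.3]
width: -0.002
grip_force: 14.4
1.0 334 238
0.6009083986282349 318 238
0.5713301301002502 318 238
```

The push stalled at y = 0.2325 with 28 N, which fits the stop. I'll back off, go up clear and verify.

```bash
python3 -m handwheel '[[[0,-0.008,0],[0,0,0]],[[0,-0.012,0],[0,0,0]],[[0,-0.012,0],[0,0,0]],[[0,0,-0.03],[0,0,0]],[[0,0,-0.04],[0,0,0]],[[0,-0.04,-0.04],[0,0,0]],[[0,-0.04,0],[0,0,0]],[[0,0,0],[0,0,0]],[[0,0,0],[0,0,0]],[[0,0,0],[0,0,0]]]' 0
python3 - <<'E'
from h import *
s=r.capture('scene');cv2.imwrite('pics/s12r.png',s)
A=cv2.imread('pics/s9r.png');T=A[229:247,326:343]
m=cv2.matchTemplate(s[215:280,310:380],T,cv2.TM_CCOEFF_NORMED);_,v,_,l=cv2.minMaxLoc(m);u=(l[0]+318,l[1]+224);print('scene',v,u)
# long chest bolt unchanged?
B=cv2.imread('pics/scene0.png');print('long diff',cv2.absdiff(s,B)[125:165,225:290].mean(),'small diff',cv2.absdiff(s,B)[225:300,300:380].mean())
print('ball at z=.151',plane('scene',u,.151),'start',plane('scene',(334,238),.151))
o=r.get_obs();print(o['time'],o['position'],o['ft_force'],np.abs(o['qvel']).max())
E
```

```text
time: 16.0
position: [0.5722, 0.1584, 0.2168]
eef_rot: [-0.0, -0.033, 0.999, 0.001]
ft_force: [-0.5, 1.1, -0.0]
width: 0.002
grip_force: 0.0
scene 0.772727906703949 (347, 249)
long diff 18.451923076923077 small diff 24.25027777777778
ball at z=.151 [0.56891007 0.25449466 0.151     ] start [0.5720091  0.21619895 0.151     ]
16.05 [0.57212777 0.15858793 0.2165014 ] [ 1.33799914  0.34711058 -0.30088782] 0.008479983205765438
```

The ball has moved 38 mm along +y (scene pixel 347,249, matching the full 40 mm prediction). The arm is clear and never went near the long chest's bolt, so I'm handing in.

```bash
python3 -c "
from bench import r
print(r.job_done())"
```

```text
the job is handed in; nothing more can be done
None
```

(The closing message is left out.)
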